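Hang the test wand on its snap hook

ROBOT

A 6-joint arm with a two-finger parallel gripper is mounted at the origin on a cart in front of the work surface, level with it; the furniture and walls round the work are solid. World frame = base frame: x ahead of the robot, y to its left, z up, the work surface at z = 0. Lengths are in m, angles in rad, forces in N, time in s.
With the tool pointing down it reaches from about 0.375 to 0.9 m from the base axis. Payload 3.1 kg.
Tool frame: the origin (TCP) lies at the centre of the arm's flange, where the gripper is bolted on; the fingertips stand robot.tip_extent ahead of it and the grasp point (between the pads) lies 164 mm ahead of it (robot.tip_extent is the distance from the TCP to the fingertips, in m); z points along the fingers, y is the line along which they close (so a half turn about z gives the same grasp; the last joint's range is limited). The gripper opens to 87 mm and grips with 3 to 60 N. Pads are 19 mm wide; open, the fingers measure 117 mm over their backs; the gripper's body (75 mm by 190 mm) begins 51 mm behind the grasp point.
Start: joints at [1.006, 0.527, 1.433, -0, 1.181, -0.178], TCP at [0.235, 0.579, 0.405] pointing down, gripper open.
Joint ranges: [-3.08, 3.08], [-0.75, 2.2], [0.22, 2.44], [-1.43, 4.57], [0, 2.65], [-2.85, 2.85]. Speed limits (rad/s): [2.79, 2.79, 3.14, 3.14, 3.14, 3.14].

INTERFACE

Orientations are given as a unit quaternion [x, y, z, w].
In Python, from rig import get_obs, camera, hand_in, cut_out, robot gives the robot as it stands.
- The arm moves only by the tool step_arm, never from a script. Its argument "rows" is a list of rows, each a list of 6 numbers: the shift along the world's x, y, z in m, then the turn, a rotation vector about the world's x, y, z in degrees. A call has 1 to 12 rows; each row shifts and turns the commanded pose from where the row before left it; what a row does not reach is not made up. A row lasts 1/8 s, in which the tool goes at most 62.5 mm and 10.7 degrees, less where a joint would pass 70% of its speed; a pose out of reach is approached as far as the arm can. A call is refused whole if a number of a shift passes 0.0625 or a number of a turn 10.7, either way. A call with a gripper value outside its range is refused whole. "jaw" is the finger opening in m, from 0 to 0.087, set as the call begins (left out, the last holds). The fingers move at their own pace and stop on an object; "squeeze" is the grip in N (left out, the last holds). Time passes only in rows, so rows that do not move let the fingers close. It gives the time, the measured TCP pose, the force, the opening and the grip force at its end, in the units of the state.
- get_obs(): the state, without advancing time (a new reading comes with each control period).
- camera(name): name is "scene" or "side" or "wrist"; returns a dict with "pixels" (400x640x3 uint8, blue, green, red), "depth" (400x640 float32, m along the optical axis (not along the pixel's ray), 0 where there is no reading), "fov_y" (degrees; the focal length in pixels is half the picture's height over the tangent of half this angle, whatever the lens; pixels are square), "cx", "cy" (the principal point, pixels), "k1" (the pictures are not rectified: a ray, as slopes to the right and down, at radius r is drawn at 1 + k1 r^2 times it, then the intrinsics apply), "extrinsics" (4x4, takes a point from camera to world coordinates); the wrist camera has in their place "mount" (4x4, takes a point from camera to tool coordinates, whose origin is the TCP and whose axes are the flange's). Camera axes: x right, y up, looking along -z (the intrinsics and any distortion apply to the point x, -y, -z); pixel columns grow to the right and rows downward; lengths in m; the calibration is good to about 2 mm. A picture is of the moment at which its call begins: read the wrist's pose just before it.
- hand_in(): hands the job in; it is judged then, once.
Trained networks look in the newest picture that a camera, given by its name, has taken for a name from the list of things; names that differ only in an ending like _2 or _b are one class to them, and where a whole thing is asked for, a point or a joint stands for the part that bears it (a point fixed in the world has none). Each returns a list of dicts, best first, with "confidence" (0 to 1); they miss things now and then, are a little off and sometimes report something else, mostly with a low value. They report only what shows in the picture. A call takes as long as a camera call. They do not tell look-alikes from the thing itself.
- cut_out(label, camera): "region" (400x640 bool, what is visible of it) and "extent" ([centre column, centre row, width, height] in pixels, round what is visible of it).
The state is a dict: "time": time; "q": joint angles; "joint_velocities": joint speeds; "joint_torque": joint torques, N m; "position": TCP position; "tool_rot": TCP orientation; "ft_force": force on the tool from outside, world axes, zero at the start; "moment": the same for the moment, N m; "grip_width": finger opening in m; "grip_force": force on a finger pad.
Only numpy, scipy, OpenCV 4.12 (cv2) and the standard library are available. Lean on these libraries where they do the work, as an engineer would, in place of code of your own. Each camera call takes 0.05 s, during which the arm holds its last target. There are 200 camera calls.

TASK

Hang the metal-detector test wand back on the snap hook of its bench stand, wherever on the post the hook is clamped today: with the wand's ring, press the hook's sprung gate inward and pass the ring down into the hook until the gate snaps shut behind it. Then, still holding the wand, tug it lightly upward against the shut gate (about 5 N, as a check that the gate holds), let go and leave the wand hanging down freely and still. Work gently, with never more than 15 N on the hook, and do not disturb the things standing around.

Things in the scene. Friction and masses are not known exactly. Their poses are not given: they have to be found in the camera images.
- test_wand: loose wand, 0.09 kg, 137 mm long, lying flat: white handle 90 x 20 x 22 mm (long, wide, high), grey panel on each side, at its front a rigidly fixed level steel ring (wire 5 mm, hole 28 mm). Origin at the middle of the handle, 11 mm above the table; x along the handle to the ring, z up; ring centre at x = +68.5 mm, far wire at +85 mm. Pinch it across the 20 mm width at the origin
- ring_far (a point): middle of the ring's wire farthest from the handle, at (85, 0, 0) mm of the wand: this piece of wire goes in past the gate, down between nose and post (its middle between x = -19 and -31 mm of the stand, best -26; farther out it lands on the nose, farther in it jams the gate), and ends at the bottom of the bowl (middle of the wire at x = -19 mm, height B + 2.5 mm)
- ring_centre (a point): centre of the wand's ring, at (68.5, 0, 0) mm of the wand
- hook_stand: fixed steel stand: foot 110 mm wide, 12 mm post 320 mm high; origin under it, z up. A collar with a hook on its -x side is clamped on it at a height that differs each time and is not measured: inside bottom of the hook (hook_bowl) at B = 190 to 241 mm. Nose centred at x = -38, inner face x = -34, top B + 46. The level ring goes down over the nose (handle on its -x side), which enters its hole
- gate_hinge (a joint): angle of the hook's sprung gate, a steel tongue 9 mm wide from its hinge (x = -11 mm, B + 56) sloping down to its lip at the nose (x = -31, B + 31). 0 shut; 2 to 6 N press it in, 0.15 to 0.6 rad (its most) as the wire passes; it snaps shut once the wire's middle is below about B + 18. A stop bars it outward: a wire lifted from the bowl meets the shut gate at B + 22 to B + 38
- tally_counter: bystander: small round silvery hand counter with a finger ring, 54 x 67 x 26 mm; origin under its middle, leave it alone
- sugar_dredger: bystander: steel sugar shaker, 70 mm across and 116 mm high, upright; origin under its middle, leave it alone
- bun: bystander: batch of buns, 133 x 146 x 70 mm; origin under its middle, leave it alone
Things that resemble listed ones, but are neither listed nor needed, are in the scene too. What is shaped like the test_wand but purple is not meant.

How it is judged:
On the way, in this order (a step that is already met when the one before it is completed fails the run):
1. the wand's ring presses the gate inward (value of joint gate_hinge above 0.12 rad and contact force between test_wand and hook_stand above 0.3 N), for 0.02 s.
2. the ring's far wire is in the bowl of the hook and the gate has snapped shut above it (value of joint gate_hinge below 0.05 rad and distance between ring_far and hook_bowl below 0.026 m), for 0.1 s.
3. the wand is tugged upward against the shut gate with at least 2.5 N (value of joint gate_hinge below 0.08 rad and (contact force between test_wand and gate_tongue above 2.5 N or contact force between test_wand and gate_lip above 2.5 N)), for 0.2 s.
At the end, for the whole second after the job is handed in: The wand hangs down from the bottom of the hook (ring's far wire within 16 mm of the middle of hook_bowl, the 8 mm rod at the bottom of the hook; handle below it and within 0.3 rad of vertical), still (under 0.05 m/s), with the gate shut (under 0.05 rad) (distance between ring_far and hook_bowl below 0.016 m and value of joint gate_hinge below 0.05 rad and angle between the x axis of test_wand and the z axis of hook_stand, either way round below 0.3 rad and z of test_wand in the frame of hook_stand below 0.17 m and linear speed of test_wand below 0.05 m/s); the robot touches nothing.
It fails at once if more than 15 N on the hook, its gate or its stand (contact force between hook_stand and anything else above 15 N).
It fails at once if the tally counter is shifted more than 20 mm (distance of tally_counter from where it was at the start of the episode above 0.02 m).
It fails at once if the sugar dredger is shifted more than 20 mm (distance of sugar_dredger from where it was at the start of the episode above 0.02 m).
It fails at once if the buns are shifted more than 20 mm (distance of bun from where it was at the start of the episode above 0.02 m).
It also fails if it takes over 67 s, if anything falls off the work surface, if the arm or the gripper's body presses on something with over 40 N, if the wrist force passes 120 N, or if a joint passes its speed limit or range.

## Working session

There is one attempt and no reset: what is moved stays moved. The work goes in short steps, Python scripts to look and compute and a tool call to move; the robot and the scene stay as the last step left them, time stands still between calls to the robot, and variables do not carry over. Pictures are saved under pics/ and viewed, at most 10 in all, crops included, and the job is handed in when it is done.

Besides the shell and the picture viewer there is one more tool, called after "Emit:" as name(argument=value, ...) on one line, values as JSON. step_arm: Moves the arm, as the interface text tells. Its arguments: {"type":"object","properties":{"rows":{"type":"array"},"jaw":{"type":"number"},"squeeze":{"type":"number"}},"required":["rows"]}

```bash
mkdir -p pics; cat > h.py <<'E'
import numpy as np, cv2
from rig import get_obs, camera, hand_in, cut_out, robot
from scipy.spatial.transform import Rotation as R
def T_tool(o):
    T=np.eye(4);T[:3,:3]=R.from_quat(o["tool_rot"]).as_matrix();T[:3,3]=o["position"];return T
def snap(n):
    o=get_obs();c=camera(n);c["E"]=T_tool(o)@np.array(c["mount"]) if n=="wrist" else np.array(c["extrinsics"])
    f=200/np.tan(np.radians(c["fov_y"])/2);c["K"]=np.array([[f,0,c["cx"]],[0,f,c["cy"]],[0,0,1.]]);c["D"]=np.array([c["k1"],0,0,0,0.]);return c
def cloud(c):
    v,u=np.mgrid[:400,:640];p=cv2.undistortPoints(np.stack([u,v],-1).reshape(-1,1,2).astype(float),c["K"],c["D"]).reshape(400,640,2)
    d=c["depth"];P=np.stack([p[...,0]*d,-p[...,1]*d,-d],-1)@c["E"][:3,:3].T+c["E"][:3,3];P[d==0]=np.nan;return P
def proj(c,X):
    q=(np.atleast_2d(X)-c["E"][:3,3])@c["E"][:3,:3];q=q*[1,-1,-1]
    return cv2.projectPoints(q,np.zeros(3),np.zeros(3),c["K"],c["D"])[0].reshape(-1,2)
E
python3 - <<'E'
from h import *
o=get_obs();print(o,robot.tip_extent)
for n in ["scene","side","wrist"]:
    c=snap(n);cv2.imwrite(f"pics/{n}0.png",c["pixels"]);P=cloud(c)
    print(n,c["fov_y"],c["k1"],c["E"].round(3).tolist())
    for l in ["test_wand","hook_stand","gate_hinge","tally_counter","sugar_dredger","bun"]:
        for r in cut_out(l,n):
            m=r["region"];q=P[m];print(l,round(r["confidence"],2),np.round(r["extent"]),np.nanmedian(q,0).round(3),np.nanpercentile(q,2,axis=0).round(3),np.nanpercentile(q,98,axis=0).round(3),np.median(c["pixels"][m],0))
E
```

```text
{'time': 0.0, 'q': array([ 1.00649570e+00,  5.28484363e-01,  1.43393239e+00,  2.35972607e-05,
        1.18135107e+00, -1.78479617e-01]), 'joint_velocities': array([ 0.00043929,  0.00066842, -0.00035758,  0.00253329,  0.00062835,
        0.00064675]), 'joint_torque': array([-9.64483988e-04, -4.40038455e+01, -1.76589561e+01,  6.30873931e-02,
        5.83639496e-02, -1.75105324e-04]), 'position': array([0.23496959, 0.57877486, 0.40375044]), 'tool_rot': array([ 1.91720512e-01,  9.81448961e-01, -1.00947457e-03, -4.04861781e-04]), 'ft_force': array([-0.45033168, -0.3885237 , -0.89552457]), 'moment': array([ 0.01847959, -0.03231988, -0.0394648 ]), 'grip_force': 0.0, 'grip_width': 0.08724009168535943} 0.1822
scene 54.78449249675743 -0.006404020406584534 [[0.852, 0.299, -0.43, 0.14], [-0.524, 0.453, -0.721, -0.774], [-0.021, 0.84, 0.543, 0.703], [0.0, 0.0, 0.0, 1.0]]
test_wand 0.77 [282. 286.  57.  20.] [ 0.399 -0.144  0.016] [ 0.35  -0.169 -0.001] [ 0.477 -0.123  0.023] [104.  42.  85.]
test_wand 0.63 [288. 204.  37.  17.] [0.576 0.18  0.015] [ 0.533  0.175 -0.001] [0.631 0.195 0.023] [108. 
[... 1074 characters left out ...]
34  0.174 -0.002] [0.632 0.216 0.024] [117.5 130.5 136.5]
hook_stand 0.8 [360. 221.  43. 124.] [ 0.58  -0.221  0.02 ] [ 0.533 -0.267  0.001] [0.798 0.139 0.305] [ 92. 100. 104.]
tally_counter 0.48 [266. 238.  23.  15.] [0.406 0.006 0.025] [ 0.386 -0.009  0.003] [0.437 0.051 0.03 ] [185.  200.5 206.5]
sugar_dredger 0.85 [352. 208.  18.  38.] [ 0.656 -0.029  0.059] [ 0.643 -0.044  0.007] [0.682 0.006 0.114] [ 85.  97. 102.]
bun 0.71 [425. 288.  73.  58.] [ 0.646 -0.392  0.053] [ 0.595 -0.45   0.016] [ 0.727 -0.324  0.07 ] [ 58.  90. 141.]
wrist 65.3815697906069 -0.05435934373500066 [[0.376, -0.887, -0.268, 0.161], [0.927, 0.36, 0.108, 0.61], [0.001, -0.289, 0.957, 0.385], [0.0, 0.0, 0.0, 1.0]]
```

```bash
python3 - <<'E'
import cv2
a=cv2.imread("pics/scene0.png")
cv2.imwrite("pics/s1.png",cv2.resize(a[150:350,220:480],(780,600),interpolation=2))
E
```

```text
(no output)
```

View pics/s1.png

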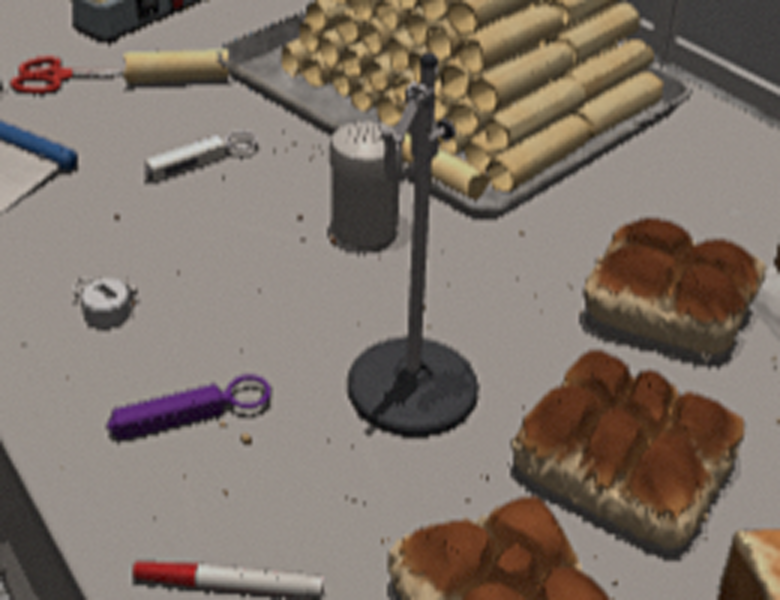

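The white wand is at scene pixel (287,202) with its ring to the right, around (300,198). The purple one at (282,286) is the look-alike, ruled out by its colour. The stand's foot is at (357,279) and its hook at about (353,193). Next I measure both.

```bash
python3 - <<'E'
from h import *
for n in ["scene","side"]:
    c=snap(n);P=cloud(c)
    m=np.nan_to_num(np.hypot(P[...,0]-.585,P[...,1]+.22),nan=9)<.12
    for a,b in [(.0,.016),(.03,.06),(.06,.1),(.1,.14),(.14,.18),(.3,.33)]:
        k=m&(P[...,2]>a)&(P[...,2]<b);q=P[k]
        if len(q): print(n,a,len(q),q.mean(0).round(4),q.min(0).round(3),q.max(0).round(3))
    k=m&(P[...,2]>.18)&(P[...,2]<.4);q=P[k]
    for z in np.arange(.18,.33,.006):
        s=q[abs(q[:,2]-z)<.003]
        if len(s): print(round(z,3),len(s),s.min(0).round(3),s.max(0).round(3), s[np.argmin(s[:,0])].round(3))
    w=[r for r in cut_out("test_wand",n) if r["extent"][1]<240][0]["region"];q=P[w];q=q[(q[:,2]>.004)]
    h=q[q[:,2]>.017];print("wand top",len(h),h.mean(0).round(4));u,s,v=np.linalg.svd(q[:,:2]-q[:,:2].mean(0),full_matrices=False);t=(q[:,:2]-q[:,:2].mean(0))@v[0];print(v[0],q.mean(0),t.min(),t.max())
E
```

```text
scene 0.0 1440 [ 0.5733 -0.2257  0.0077] [ 0.468 -0.337  0.   ] [ 0.703 -0.101  0.016]
scene 0.03 126 [ 0.6042 -0.2912  0.0466] [ 0.578 -0.339  0.03 ] [ 0.669 -0.213  0.06 ]
scene 0.06 66 [ 0.5855 -0.228   0.0791] [ 0.578 -0.334  0.06 ] [ 0.637 -0.214  0.1  ]
scene 0.1 66 [ 0.5823 -0.22    0.1204] [ 0.578 -0.224  0.1  ] [ 0.589 -0.212  0.139]
scene 0.14 74 [ 0.5821 -0.2196  0.161 ] [ 0.578 -0.224  0.141] [ 0.589 -0.213  0.18 ]
scene 0.3 50 [ 0.5823 -0.2206  0.3103] [ 0.577 -0.226  0.3  ] [ 0.59  -0.215  0.319]
0.18 5 [ 0.581 -0.222  0.181] [ 0.588 -0.218  0.183] [ 0.581 -0.218  0.181]
0.186 10 [ 0.579 -0.222  0.184] [ 0.588 -0.216  0.188] [ 0.579 -0.217  0.184]
0.192 10 [ 0.58  -0.223  0.189] [ 0.586 -0.216  0.195] [ 0.58  -0.216  0.191]
0.198 11 [ 0.578 -0.223  0.195] [ 0.586 -0.215  0.201] [ 0.578 -0.218  0.195]
0.204 12 [ 0.578 -0.224  0.202] [ 0.587 -0.215  0.207] [ 0.578 -0.217  0.206]
0.21 12 [ 0.579 -0.222  0.207] [ 0.589 -0.214  0.212] [ 0.579 -0.22   0.207]
0.216 13 [ 0.579 -0.223  0.213] [ 0.589 -0.213  0.219] [ 0.579 -0.219  0.215]
0.222 12 [ 0.579 -0.222  0.219] [ 0.589 -
[... 3304 characters left out ...]
561 -0.225  0.28 ]
0.288 24 [ 0.565 -0.229  0.285] [ 0.587 -0.211  0.291] [ 0.565 -0.222  0.286]
0.294 31 [ 0.566 -0.23   0.291] [ 0.588 -0.21   0.297] [ 0.566 -0.214  0.292]
0.3 19 [ 0.571 -0.226  0.298] [ 0.587 -0.215  0.303] [ 0.571 -0.215  0.299]
0.306 10 [ 0.577 -0.223  0.304] [ 0.586 -0.218  0.308] [ 0.577 -0.219  0.307]
0.312 11 [ 0.577 -0.225  0.309] [ 0.585 -0.218  0.314] [ 0.577 -0.218  0.312]
0.318 16 [ 0.574 -0.224  0.316] [ 0.587 -0.215  0.32 ] [ 0.574 -0.222  0.319]
0.324 4 [ 0.579 -0.22   0.321] [ 0.584 -0.215  0.323] [ 0.579 -0.218  0.321]
wand top 100 [0.5769 0.1851 0.0207]
[-0.99963783 -0.02691111] [0.58520473 0.18307307 0.01612893] -0.07969892713613397 0.053221534627558534
```

Emit:
step_arm(rows=[[0.034, -0.039, 0, 0, 0, 2.2], [0.034, -0.039, 0, 0, 0, 2.2], [0.034, -0.039, 0, 0, 0, 2.2], [0.034, -0.039, 0, 0, 0, 2.2], [0.034, -0.039, 0, 0, 0, 2.2], [0.034, -0.039, 0, 0, 0, 2.2], [0.034, -0.039, -0.02, 0, 0, 2.2], [0.034, -0.039, -0.02, 0, 0, 2.2], [0.034, -0.039, -0.02, 0, 0, 2.2], [0.034, -0.039, -0.02, 0, 0, 2.2], [0, 0, 0, 0, 0, 0], [0, 0, 0, 0, 0, 0]])

```text
time: 2.75
position: [0.5749, 0.189, 0.3246]
tool_rot: [0.001, 1.0, 0.0, -0.001]
ft_force: [-0.2, 0.3, 0.4]
grip_width: 0.0873
grip_force: 0.0
```

```bash
python3 - <<'E'
from h import *
o=get_obs();print(o["position"],R.from_quat(o["tool_rot"]).as_matrix().round(3).tolist(),o["ft_force"])
c=snap("wrist");cv2.imwrite("pics/w1.png",c["pixels"]);P=cloud(c)
for r in cut_out("test_wand","wrist"):
    m=r["region"];q=P[m];col=np.median(c["pixels"][m],0);q=q[np.nan_to_num(q[:,2])>.005];print(r["confidence"],r["extent"],col,len(q))
    t=q[q[:,2]>.016];mm=(t[:,2]<.03);t=t[mm]
    rect=cv2.minAreaRect(t[:,:2].astype(np.float32)*1000);print("handle",t.mean(0),rect)
    rect=cv2.minAreaRect(q[:,:2].astype(np.float32)*1000);print("all",rect,q.max(0),q.min(0))
E
```

```text
[0.57492089 0.18903188 0.32460053] [[-1.0, 0.003, -0.001], [0.003, 1.0, 0.0], [0.001, 0.0, -1.0]] [-0.21951765  0.25334681  0.40748279]
0.86 [322.6, 212.4, 34.1, 133.9] [87. 94. 98.] 2425
handle [0.57519051 0.19110277 0.02130188] ((579.5767822265625, 191.2438507080078), (20.245967864990234, 98.2958984375), 89.31634521484375)
all ((596.547119140625, 190.0902862548828), (135.41355895996094, 36.61948776245117), 1.1919276714324951) [0.66434532 0.20955695 0.02414797] [0.52879024 0.17289271 0.00602989]
```

View pics/w1.png

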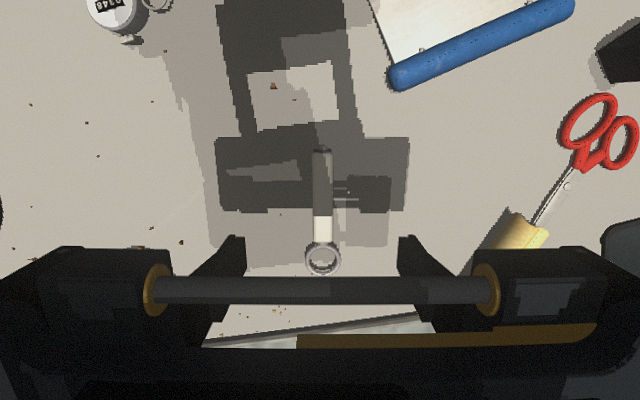

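Confirmed: in the wrist picture the white wand with the grey panel runs from (322,148) to its ring at (322,258), so it's aligned with x. Now descending onto it.

Emit:
step_arm(rows=[[0, 0.001, -0.035, 0, 0, 0], [0, 0, -0.035, 0, 0, 0], [0, 0, -0.033, 0, 0, 0], [0, 0, -0.02, 0, 0, 0], [0, 0, -0.01, 0, 0, 0], [0, 0, -0.005, 0, 0, 0], [0, 0, 0, 0, 0, 0], [0, 0, 0, 0, 0, 0]])

```text
time: 3.85
position: [0.5755, 0.1901, 0.1876]
tool_rot: [0.001, 1.0, 0.0, 0.001]
ft_force: [1.0, 0.5, -0.2]
grip_width: 0.0875
grip_force: 0.0
```

Emit:
step_arm(rows=[[0, 0, 0, 0, 0, 0], [0, 0, 0, 0, 0, 0], [0, 0, 0, 0, 0, 0], [0, 0, 0, 0, 0, 0], [0, 0, 0, 0, 0, 0], [0, 0, 0, 0, 0, 0], [0, 0, 0, 0, 0, 0], [0, 0, 0, 0, 0, 0]], jaw=0, squeeze=60)

```text
time: 4.85
position: [0.5751, 0.1901, 0.1867]
tool_rot: [0.001, 1.0, 0.0, -0.0]
ft_force: [-0.3, -0.4, -0.6]
grip_width: 0.0194
grip_force: 60.0
```

Emit:
step_arm(rows=[[0, 0, 0.03, 0, 0, 0], [0, 0, 0.045, 0, 0, 0], [0, 0, 0.055, 0, 0, 0], [0, 0, 0.055, 0, 0, 0], [0, 0, 0.055, 0, 0, 0], [0, 0, 0.055, 0, 0, 0], [0, 0, 0, 0, 0, 0]])

```text
time: 5.72
position: [0.5758, 0.1903, 0.4872]
tool_rot: [0.001, 1.0, 0.001, 0.006]
ft_force: [0.2, 0.2, -1.4]
grip_width: 0.0193
grip_force: 60.0
```

```bash
python3 - <<'E'
from h import *
o=get_obs();print(o["position"],o["ft_force"],o["grip_width"])
for n in ["scene","side"]:
    c=snap(n);P=cloud(c);cam=c["E"][:2,3]
    m=np.nan_to_num(np.hypot(P[...,0]-.575,P[...,1]+.22),nan=9)<.055
    Q=P[m];z=Q[:,2];d=np.array([.58,-.22])-cam;d/=np.linalg.norm(d)
    p=Q[(z>.1)&(z<.22)];p=p[np.hypot(p[:,0]-.582,p[:,1]+.2195)<.012];pc=p[:,:2].mean(0)+d*.0047
    a=Q[(z>.24)&(z<.272)];a=a[a[:,0]<.556];ac=a[:,:2].mean(0)+d*.003
    v=pc-ac;print(n,"post",pc.round(4),"nose",ac.round(4),len(a),a.std(0).round(4),np.linalg.norm(v).round(4),np.degrees(np.arctan2(v[1],v[0])).round(1))
    f=Q[(z>.004)&(z<.014)]
    h=Q[(Q[:,0]<.556)&(z>.2)];print("nose z",np.sort(h[:,2])[-6:].round(4));b=Q[(Q[:,0]<.572)&(Q[:,0]>.552)&(z>.2)&(z<.25)];print("bowl",np.c_[b[:,0],b[:,2]][np.argsort(b[:,2])][:14].round(4).tolist())
    print("top",np.sort(Q[:,2])[-4:].round(4))
    for r in cut_out("gate_hinge",n): print(r["confidence"],r["extent"])
    cv2.imwrite(f"pics/{n}2.png",cv2.resize(c["pixels"][160:245,320:400],(640,600) if 0 else (560,595),interpolation=cv2.INTER_CUBIC))
a=cv2.imread("pics/scene2.png");b=cv2.imread("pics/side2.png");cv2.imwrite("pics/both2.png",np.hstack([cv2.resize(a,(400,425)),cv2.resize(b,(400,425))]))
E
```

```text
[0.57580221 0.19025368 0.48723114] [ 0.19664655  0.21166883 -1.37945839] 0.019326405067026924
scene post [ 0.5852 -0.2161] nose [ 0.5492 -0.2244] 57 [0.0039 0.0022 0.0088] 0.0369 13.0
nose z [0.2753 0.2762 0.2769 0.2772 0.2775 0.2789]
bowl [[0.5628, 0.2273], [0.5609, 0.2274], [0.5663, 0.2279], [0.5695, 0.2289], [0.5635, 0.229], [0.5712, 0.2296], [0.5652, 0.2296], [0.5546, 0.2304], [0.5648, 0.2306], [0.566, 0.2308], [0.5688, 0.2308], [0.5559, 0.231], [0.5599, 0.2311], [0.5658, 0.2316]]
top [0.3177 0.3183 0.3184 0.3184]
0.65 [356.0, 189.8, 14.7, 17.6]
side post [ 0.5843 -0.2145] nose [ 0.5489 -0.2234] 56 [0.0042 0.0025 0.009 ] 0.0365 14.1
nose z [0.2753 0.277  0.2771 0.2778 0.2781 0.2797]
bowl [[0.5718, 0.2269], [0.5589, 0.2271], [0.5565, 0.2276], [0.5646, 0.2279], [0.5682, 0.2287], [0.5589, 0.2299], [0.5691, 0.2304], [0.5604, 0.2306], [0.57, 0.2317], [0.5553, 0.2317], [0.5636, 0.2318], [0.5613, 0.2321], [0.5699, 0.2322], [0.5592, 0.2322]]
top [0.3207 0.3211 0.3211 0.3232]
0.46 [356.9, 179.9, 11.1, 11.1]
```

View pics/both2.png

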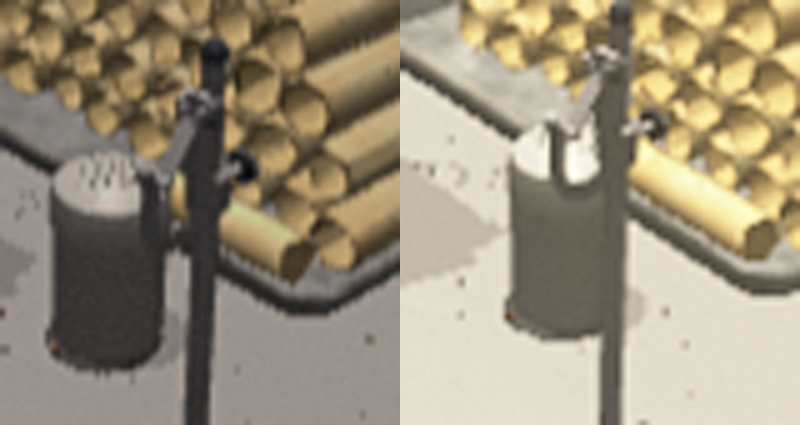

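Both cameras put the post at about (0.585,-0.2155) with yaw about 13° and B about 0.232. The nose tip and gate lip show at about (560,150) in the right half. Approaching with the ring held above the nose and short of it.

Emit:
step_arm(rows=[[-0.013, -0.03, 0, 0, 0, 1], [-0.013, -0.045, 0, 0, 0, 1.5], [-0.013, -0.05, 0, 0, 0, 1.5], [-0.013, -0.05, 0, 0, 0, 1.5], [-0.013, -0.05, 0, 0, 0, 1.5], [-0.013, -0.05, 0, 0, 0, 1.5], [-0.013, -0.05, 0, 0, 0, 1.5], [-0.013, -0.05, 0, 0, 0, 1.5], [-0.012, -0.04, 0, 0, 0, 1.5], [0, -0.019, 0, 0, 0, 0], [0, 0, 0, 0, 0, 0], [0, 0, 0, 0, 0, 0]])

```text
time: 7.42
position: [0.4593, -0.2427, 0.481]
tool_rot: [-0.113, 0.994, 0.001, -0.001]
ft_force: [-0.0, 0.5, -1.1]
grip_width: 0.0195
grip_force: 60.0
```

```bash
cat > ring.py <<'E'
from h import *
import sys
o=get_obs();T=T_tool(o);print("tcp",o["position"].round(4),o["ft_force"].round(1),o["time"])
wx=-T[:3,0];pred=T[:3,3]+T[:3,2]*.1757+wx*.085
y=np.radians(13);u=np.array([np.cos(y),np.sin(y)]);p0=np.array([.585,-.2155]);st=lambda X:np.array([(X[:2]-p0)@u,(X[:2]-p0)@[-u[1],u[0]],X[2]-.232])*1000
print("pred ring_far stand mm",st(pred).round(1))
for n in ["scene","side"]:
    c=snap(n);P=cloud(c)
    q=P[np.nan_to_num((np.abs((P[...,:3]-(pred-wx*.0165))).max(-1)),nan=9)<.03]
    a=(q-pred)@wx;b=(q-pred)@T[:3,1];d=(q-pred)@T[:3,2]
    k=(a>-.04)&(a<.008)&(abs(d)<.015)&(abs(b)<.025)
    if k.sum()>3: print(n,k.sum(),"along",np.sort(a[k])[[-4,-1]].round(4),"lat",b[k].min().round(4),b[k].max().round(4),"down",np.median(d[k]).round(4), "tip down",np.median(d[k&(a>-.006)]).round(4))
    c2=proj(c,[.56,-.22,.27])[0].astype(int);x0,y0=c2-[40,42]
    cr=c["pixels"][y0:y0+85,x0:x0+80].copy();cr=cv2.resize(cr,(400,425),interpolation=cv2.INTER_CUBIC)
    im=cr if n=="scene" else np.hstack([im,cr])
cv2.imwrite(f"pics/{sys.argv[1]}.png",im)
E
python3 ring.py r3
```

```text
tcp [ 0.4593 -0.2427  0.481 ] [-0.   0.5 -1.1] 7.425
pred ring_far stand mm [-43.7   2.1  73.3]
scene 5 along [-0.0398 -0.0078] lat -0.0205 0.0007 down 0.0024 tip down nan
side 40 along [0.0006 0.0046] lat -0.0195 -0.0051 down -0.0012 tip down -0.0021
  return _methods._mean(a, axis=axis, dtype=dtype,
  ret = ret.dtype.type(ret / rcount)
```

View pics/r3.png

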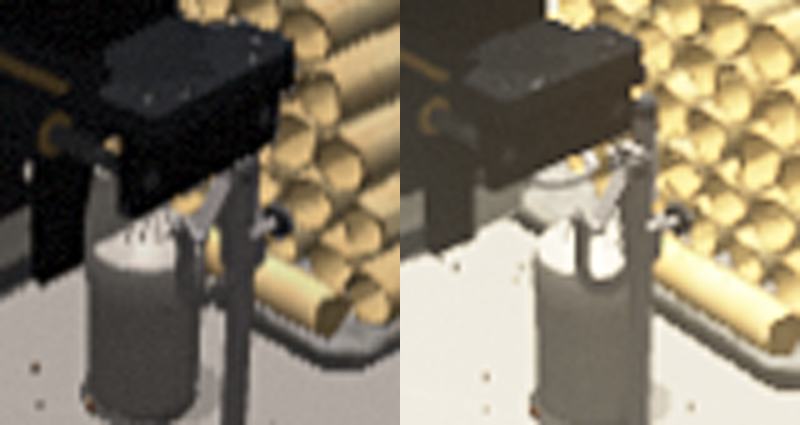

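Emit:
step_arm(rows=[[0.009, 0.001, 0, 0, 0, 0], [0.009, 0.001, 0, 0, 0, 0], [0, 0, 0, 0, 0, 0], [0, 0, -0.008, 0, 0, 0], [0, 0, -0.008, 0, 0, 0], [0, 0, -0.004, 0, 0, 0], [0, 0, 0, 0, 0, 0], [0, 0, 0, 0, 0, 0]])

```text
time: 8.52
position: [0.4772, -0.2421, 0.4619]
tool_rot: [-0.112, 0.994, -0.0, 0.0]
ft_force: [0.0, -0.8, -1.3]
grip_width: 0.0197
grip_force: 60.0
```

```bash
python3 ring.py r4 2>/dev/null
```

```text
tcp [ 0.4772 -0.2421  0.4619] [ 0.  -0.8 -1.3] 8.525
pred ring_far stand mm [-26.   -1.9  54.2]
scene 4 along [-0.0398 -0.0359] lat -0.0104 0.0037 down 0.0 tip down nan
side 54 along [0.0031 0.0048] lat -0.0214 0.0047 down -0.0001 tip down 0.0082
```

View pics/r4.png

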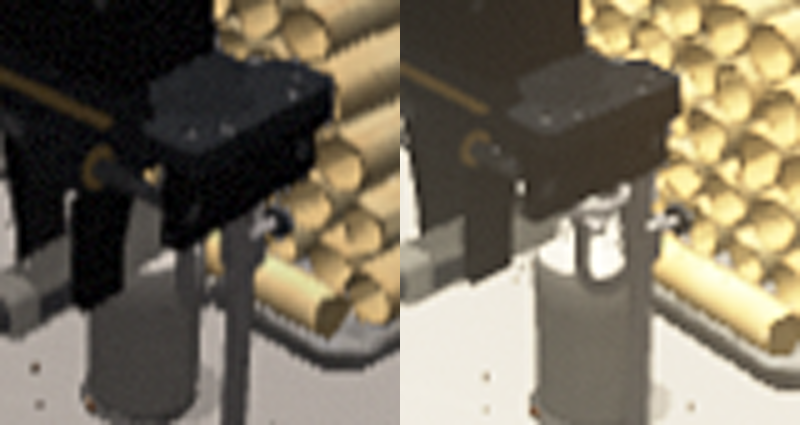

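In the right half the ring sits just above the nose at about (600,195), and the nose and bowl are at (595,250). Descending gently.

Emit:
step_arm(rows=[[0, 0.001, -0.003, 0, 0, 0], [0, 0, -0.003, 0, 0, 0], [0, 0, -0.003, 0, 0, 0], [0, 0, -0.003, 0, 0, 0], [0, 0, 0, 0, 0, 0]])

```text
time: 9.25
position: [0.4769, -0.2411, 0.4495]
tool_rot: [-0.112, 0.994, -0.0, -0.001]
ft_force: [-2.5, -1.7, 2.9]
grip_width: 0.0196
grip_force: 60.0
```

Emit:
step_arm(rows=[[0, 0, -0.002, 0, 0, 0], [0, 0, -0.002, 0, 0, 0], [0, 0, -0.002, 0, 0, 0], [0, 0, 0, 0, 0, 0]])

```text
time: 9.75
position: [0.4769, -0.2408, 0.4432]
tool_rot: [-0.112, 0.994, 0.0, -0.001]
ft_force: [-2.2, -1.3, 1.8]
grip_width: 0.0194
grip_force: 60.0
```

The force points outward and up, along the gate's normal, so the ring is on the gate and not the nose. Continuing down.

Emit:
step_arm(rows=[[0, 0, -0.002, 0, 0, 0], [0, 0, -0.002, 0, 0, 0], [0, 0, -0.002, 0, 0, 0], [0, 0, -0.002, 0, 0, 0], [0, 0, 0, 0, 0, 0]])

```text
time: 10.38
position: [0.4775, -0.2409, 0.4361]
tool_rot: [-0.112, 0.994, -0.0, 0.001]
ft_force: [-2.0, 1.1, 4.2]
grip_width: 0.0198
grip_force: 60.0
```

Emit:
step_arm(rows=[[0, 0, -0.002, 0, 0, 0], [0, 0, -0.002, 0, 0, 0], [0, 0, -0.002, 0, 0, 0], [0, 0, -0.002, 0, 0, 0], [0, 0, 0, 0, 0, 0]])

```text
time: 11.0
position: [0.4773, -0.2409, 0.4272]
tool_rot: [-0.112, 0.994, 0.0, -0.0]
ft_force: [0.5, 0.6, -1.6]
grip_width: 0.0197
grip_force: 60.0
```

Emit:
step_arm(rows=[[0, 0, -0.002, 0, 0, 0], [0, 0, -0.002, 0, 0, 0], [0, 0, -0.002, 0, 0, 0], [0, 0, -0.002, 0, 0, 0], [0, 0, 0, 0, 0, 0]])

```text
time: 11.62
position: [0.4771, -0.2409, 0.4195]
tool_rot: [-0.112, 0.994, 0.0, -0.0]
ft_force: [0.2, -0.2, -0.8]
grip_width: 0.0192
grip_force: 60.0
```

```bash
python3 ring.py r5 2>/dev/null
```

```text
tcp [ 0.4771 -0.2409  0.4195] [ 0.2 -0.2 -0.8] 11.625
pred ring_far stand mm [-25.9  -0.6  11.8]
scene 5 along [-0.0208 -0.0149] lat 0.0104 0.0158 down -0.0006 tip down nan
side 20 along [-0.0085 -0.0023] lat -0.0214 -0.0087 down -0.0011 tip down -0.0014
```

View pics/r5.png

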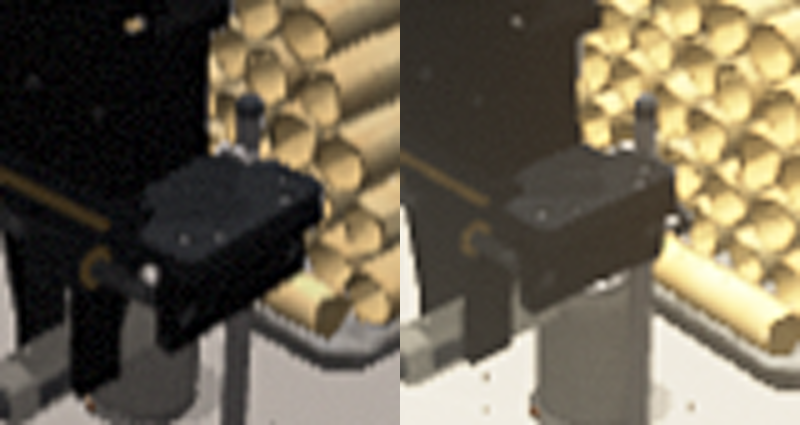

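Emit:
step_arm(rows=[[0.002, 0, -0.002, 0, 0, 0], [0, 0, -0.002, 0, 0, 0], [0, 0, 0, 0, 0, 0], [0, 0, 0, 0, 0, 0]])

```text
time: 12.22
position: [0.4791, -0.241, 0.4157]
tool_rot: [-0.112, 0.994, 0.0, -0.0]
ft_force: [0.3, -0.5, -1.7]
grip_width: 0.0193
grip_force: 60.0
```

Emit:
step_arm(rows=[[0, 0, 0.004, 0, 0, 0], [0, 0, 0.004, 0, 0, 0], [0, 0, 0.003, 0, 0, 0], [0, 0, 0.002, 0, 0, 0], [0, 0, 0, 0, 0, 0]])

```text
time: 12.85
position: [0.4792, -0.241, 0.429]
tool_rot: [-0.112, 0.994, -0.0, 0.0]
ft_force: [-0.1, 0.4, -0.2]
grip_width: 0.0192
grip_force: 60.0
```

Emit:
step_arm(rows=[[0, 0, 0.002, 0, 0, 0], [0, 0, 0.002, 0, 0, 0], [0, 0, 0, 0, 0, 0]])

```text
time: 13.22
position: [0.4792, -0.241, 0.4329]
tool_rot: [-0.112, 0.994, -0.0, 0.0]
ft_force: [0.3, -0.2, -1.7]
grip_width: 0.0197
grip_force: 60.0
```

Emit:
step_arm(rows=[[0, 0, 0.002, 0, 0, 0], [0, 0, 0, 0, 0, 0]])

```text
time: 13.48
position: [0.4792, -0.241, 0.4349]
tool_rot: [-0.112, 0.994, -0.0, 0.0]
ft_force: [0.1, 0.2, -1.0]
grip_width: 0.0195
grip_force: 60.0
```

Emit:
step_arm(rows=[[0, 0, 0.002, 0, 0, 0], [0, 0, 0, 0, 0, 0]])

```text
time: 13.72
position: [0.4792, -0.241, 0.4369]
tool_rot: [-0.112, 0.994, -0.0, 0.0]
ft_force: [-0.2, -0.8, -1.3]
grip_width: 0.0197
grip_force: 60.0
```

Emit:
step_arm(rows=[[0, 0, 0.001, 0, 0, 0], [0, 0, 0, 0, 0, 0]])

```text
time: 13.98
position: [0.4792, -0.241, 0.4378]
tool_rot: [-0.112, 0.994, -0.0, 0.0]
ft_force: [0.0, 0.4, -0.7]
grip_width: 0.0193
grip_force: 60.0
```

Emit:
step_arm(rows=[[0, 0, 0.001, 0, 0, 0], [0, 0, 0, 0, 0, 0]])

```text
time: 14.22
position: [0.4792, -0.241, 0.4388]
tool_rot: [-0.112, 0.994, -0.0, 0.0]
ft_force: [-0.4, 0.2, -0.6]
grip_width: 0.0194
grip_force: 60.0
```

Emit:
step_arm(rows=[[0, 0, 0.001, 0, 0, 0], [0, 0, 0, 0, 0, 0]])

```text
time: 14.48
position: [0.4792, -0.241, 0.4399]
tool_rot: [-0.112, 0.994, -0.0, 0.0]
ft_force: [-0.1, -0.5, -1.7]
grip_width: 0.0196
grip_force: 60.0
```

Emit:
step_arm(rows=[[0, 0, 0.001, 0, 0, 0], [0, 0, 0, 0, 0, 0]])

```text
time: 14.72
position: [0.4792, -0.241, 0.4408]
tool_rot: [-0.112, 0.994, -0.0, 0.0]
ft_force: [0.7, -0.0, -1.7]
grip_width: 0.0198
grip_force: 60.0
```

Emit:
step_arm(rows=[[0, 0, 0.001, 0, 0, 0], [0, 0, 0, 0, 0, 0]])

```text
time: 14.98
position: [0.4792, -0.241, 0.4419]
tool_rot: [-0.112, 0.994, -0.0, 0.0]
ft_force: [-0.1, 0.3, -1.3]
grip_width: 0.0192
grip_force: 60.0
```

Emit:
step_arm(rows=[[0, 0, 0.001, 0, 0, 0], [0, 0, 0, 0, 0, 0]])

```text
time: 15.22
position: [0.4792, -0.2409, 0.4429]
tool_rot: [-0.112, 0.994, -0.0, 0.0]
ft_force: [0.6, -0.8, -0.9]
grip_width: 0.0198
grip_force: 60.0
```

Emit:
step_arm(rows=[[0, 0, 0.001, 0, 0, 0], [0, 0, 0, 0, 0, 0]])

```text
time: 15.48
position: [0.4792, -0.241, 0.4438]
tool_rot: [-0.112, 0.994, -0.0, 0.0]
ft_force: [0.3, -0.1, -1.5]
grip_width: 0.0195
grip_force: 60.0
```

```bash
python3 ring.py r6 2>/dev/null
```

```text
tcp [ 0.4792 -0.241   0.4438] [ 0.3 -0.1 -1.5] 15.475
pred ring_far stand mm [-23.8  -1.2  36.1]
side 35 along [-0.0057  0.0025] lat -0.0222 0.0007 down -0.0001 tip down -0.0023
```

View pics/r6.png

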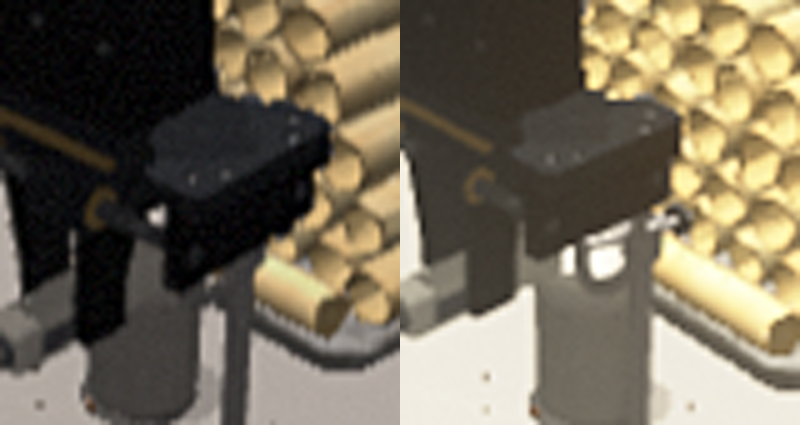

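Emit:
step_arm(rows=[[0, 0, 0.001, 0, 0, 0], [0, 0, 0, 0, 0, 0]])

```text
time: 15.82
position: [0.4792, -0.241, 0.4449]
tool_rot: [-0.112, 0.994, -0.0, 0.0]
ft_force: [0.0, 0.5, -0.7]
grip_width: 0.0194
grip_force: 60.0
```

Emit:
step_arm(rows=[[0, 0, 0.001, 0, 0, 0], [0, 0, 0, 0, 0, 0]])

```text
time: 16.08
position: [0.4792, -0.241, 0.4458]
tool_rot: [-0.112, 0.994, -0.0, 0.0]
ft_force: [-0.7, 0.1, -0.8]
grip_width: 0.0194
grip_force: 60.0
```

Emit:
step_arm(rows=[[0, 0, 0.001, 0, 0, 0], [0, 0, 0, 0, 0, 0]])

```text
time: 16.32
position: [0.4792, -0.241, 0.4468]
tool_rot: [-0.112, 0.994, -0.0, 0.0]
ft_force: [0.1, -0.2, -1.1]
grip_width: 0.0198
grip_force: 60.0
```

Emit:
step_arm(rows=[[0, 0, 0.001, 0, 0, 0], [0, 0, 0, 0, 0, 0]])

```text
time: 16.58
position: [0.4791, -0.2409, 0.4477]
tool_rot: [-0.112, 0.994, 0.0, -0.0]
ft_force: [1.0, 0.5, -1.8]
grip_width: 0.0195
grip_force: 60.0
```

Emit:
step_arm(rows=[[0, 0, 0.001, 0, 0, 0], [0, 0, 0, 0, 0, 0]])

```text
time: 16.82
position: [0.4791, -0.2408, 0.4486]
tool_rot: [-0.112, 0.994, 0.0, -0.0]
ft_force: [0.8, -0.2, -2.3]
grip_width: 0.0197
grip_force: 60.0
```

```bash
python3 - <<'E'
from h import *
o=get_obs();T=T_tool(o);print(o["position"].round(4),o["ft_force"].round(2),o["moment"].round(3))
c=snap("side");P=cloud(c)
y=np.radians(13);u=np.array([np.cos(y),np.sin(y)])
Q=P-np.array([.585,-.2155,.232]);X=(Q[...,0]*u[0]+Q[...,1]*u[1])*1000;Y=(-Q[...,0]*u[1]+Q[...,1]*u[0])*1000;Z=Q[...,2]*1000
m=(X>-60)&(X<0)&(abs(Y)<22)&(Z>-12)&(Z<70)
for v in range(400):
    k=np.where(m[v])[0]
    if len(k): print(v,[(int(i),int(X[v,i]),int(Y[v,i]),int(Z[v,i]),int(c["pixels"][v,i].mean())) for i in k])
cr=c["pixels"][165:215,320:380];cv2.imwrite("pics/r7.png",cv2.resize(cr,(720,600),interpolation=cv2.INTER_CUBIC))
E
```

```text
[ 0.4791 -0.2408  0.4486] [ 0.76 -0.17 -2.32] [ 0.116 -0.006  0.007]
181 [(365, -1, -4, 36, 130)]
182 [(363, -9, -6, 38, 93), (364, -3, -4, 34, 97), (365, 0, -3, 33, 142)]
183 [(361, -11, -2, 34, 143), (362, -11, -4, 35, 95), (363, -12, -9, 37, 97), (364, -4, -5, 32, 92), (365, -4, -7, 33, 129)]
184 [(359, -25, -10, 40, 166), (360, -27, -15, 43, 209), (361, -25, -16, 43, 153), (362, -10, -4, 32, 92), (363, -10, -7, 33, 94), (364, -4, -5, 30, 91), (365, 0, -4, 28, 120)]
185 [(359, -30, -15, 42, 188), (360, -30, -17, 43, 167), (361, -23, -14, 39, 100), (362, -11, -5, 30, 92), (363, -10, -8, 31, 92), (364, -3, -3, 26, 146), (365, -2, -6, 27, 207)]
186 [(355, -30, -1, 33, 209), (356, -31, -6, 36, 210), (358, -35, -17, 42, 206), (359, -36, -20, 44, 151), (360, -33, -21, 43, 119), (361, -12, -3, 27, 91), (362, -12, -6, 28, 93), (363, -10, -7, 28, 92), (364, -4, -5, 24, 156), (365, -4, -7, 25, 208), (366, -2, -9, 26, 157), (367, 0, -10, 25, 145)]
187 [(352, -48, -11, 42, 150), (353, -47, -13, 42, 181), (354, -44, -13, 41, 180), (355, -44, -17, 43, 174), (356, -42, -17, 42, 163), (357, -38, 
[... 3223 characters left out ...]
98 [(351, -43, -2, 7, 112), (352, -42, -4, 7, 95), (353, -37, -3, 4, 89), (354, -35, -4, 4, 90), (355, -29, -2, 1, 91), (356, -29, -4, 2, 93), (357, -25, -3, 0, 92), (358, -23, -4, 0, 95), (359, -20, -6, 0, 104), (360, -15, -3, -4, 106), (361, -7, 0, -9, 93), (362, -8, -3, -7, 99), (363, -5, -3, -8, 99), (364, -5, -6, -6, 97), (365, -2, -7, -7, 131)]
199 [(352, -38, 0, 1, 108), (353, -36, -2, 1, 100), (354, -35, -5, 2, 97), (355, -33, -5, 1, 98), (356, -27, -3, -1, 101), (357, -25, -3, -2, 99), (358, -20, -2, -5, 111), (361, -8, 0, -11, 95), (362, -6, -1, -11, 100), (363, -7, -6, -8, 101), (364, -2, -4, -11, 98), (365, -1, -6, -11, 120)]
200 [(355, -29, -2, -4, 111), (356, -28, -4, -3, 112)]
```

View pics/r7.png

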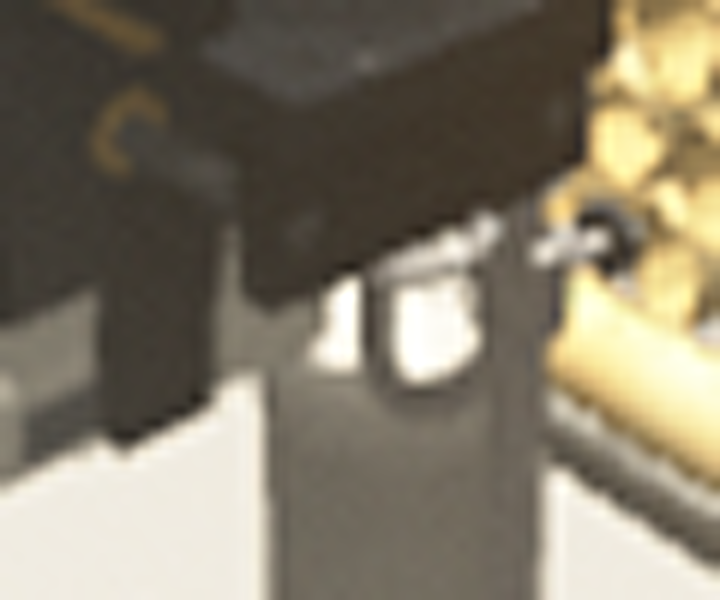

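The lip shows at about pixel (355,186), at stand (-31, ·, 33), which is the shut position. The force is also starting to pull +x and down, so the wire is just meeting the underside of the gate. Tugging on.

Emit:
step_arm(rows=[[0, 0, 0.001, 0, 0, 0], [0, 0, 0, 0, 0, 0]])

```text
time: 17.12
position: [0.4791, -0.2408, 0.4494]
tool_rot: [-0.112, 0.994, 0.0, -0.0]
ft_force: [0.4, 0.3, -4.5]
grip_width: 0.0193
grip_force: 60.0
```

Emit:
step_arm(rows=[[0, 0, 0.001, 0, 0, 0], [0, 0, 0, 0, 0, 0]])

```text
time: 17.38
position: [0.4791, -0.2408, 0.4502]
tool_rot: [-0.112, 0.994, 0.0, -0.0]
ft_force: [2.2, 0.9, -7.4]
grip_width: 0.0196
grip_force: 60.0
```

Emit:
step_arm(rows=[[0, 0, 0, 0, 0, 0], [0, 0, 0, 0, 0, 0], [0, 0, 0, 0, 0, 0]])

```text
time: 17.75
position: [0.4791, -0.2408, 0.4505]
tool_rot: [-0.112, 0.994, 0.0, -0.0]
ft_force: [2.9, 1.6, -8.0]
grip_width: 0.0195
grip_force: 60.0
```

Emit:
step_arm(rows=[[0, 0, 0, 0, 0, 0], [0, 0, -0.002, 0, 0, 0], [0, 0, -0.004, 0, 0, 0], [0, 0, -0.005, 0, 0, 0], [0, 0, -0.006, 0, 0, 0], [0, 0, -0.006, 0, 0, 0], [0.002, 0, -0.005, 0, 0, 0], [0, 0, 0, 0, 0, 0]])

```text
time: 18.75
position: [0.4812, -0.2409, 0.4222]
tool_rot: [-0.112, 0.994, 0.0, -0.0]
ft_force: [-1.3, 0.6, -1.2]
grip_width: 0.0195
grip_force: 60.0
```

The tug measured about 7 N and the gate held. Next I lower the wire near the bowl, ease the grip and tilt the handle down about the wire.

Emit:
step_arm(rows=[[0, 0, -0.003, 0, 0, 0], [0, 0, -0.003, 0, 0, 0], [0, 0, 0, 0, 0, 0], [-0.011, -0.0025, -0.006, 0.84, -3.65, 0], [-0.011, -0.0025, -0.0066, 0.84, -3.65, 0], [-0.01, -0.0023, -0.0075, 0.84, -3.65, 0], [-0.01, -0.0023, -0.008, 0.84, -3.65, 0], [0, 0, 0, 0, 0, 0]], squeeze=12)

```text
time: 19.75
position: [0.4383, -0.2506, 0.3883]
tool_rot: [-0.11, 0.985, 0.015, 0.129]
ft_force: [-0.2, 0.2, -1.1]
grip_width: 0.0199
grip_force: 12.0
```

```bash
cat > st.py <<'E'
from h import *
o=get_obs();T=T_tool(o);wx=-T[:3,0];X=T[:3,3]+T[:3,2]*.1757+wx*.085
y=np.radians(13);u=np.array([np.cos(y),np.sin(y)]);d=X[:2]-[.585,-.2155]
print("tcp",o["position"].round(4),"F",o["ft_force"].round(1),"t",o["time"],"q",o["q"].round(2));print("wire stand",(d@u*1000).round(1),(d@[-u[1],u[0]]*1000).round(1),"z-B",(X[2]*1000-234).round(1),"tilt",np.degrees(np.arcsin(wx[2])).round(1))
E
python3 st.py
```

```text
tcp [ 0.4383 -0.2506  0.3883] F [-0.2  0.2 -1.1] t 19.75 q [-0.8   0.37  1.81  0.3   0.85 -2.77]
wire stand -23.5 -1.3 z-B 6.3 tilt 14.9
```

```bash
cat > ik.py <<'E'
from h import *
from scipy.optimize import least_squares
o=get_obs()
def Rq(q): return R.from_euler("ZYZYZ",[q[0],q[1]+q[2],q[3],q[4],q[5]])
data=[([1.00649570,.528484,1.433932,0,1.181351,-.178480],[.191720512,.981448961,-.00100947,-.00040486],[.23496959,.57877486,.40375]),(o["q"],o["tool_rot"],o["position"])]
for q,t,p in data:
    C=Rq(q).inv()*R.from_quat(t);print(C.as_euler("xyz",True).round(2))
E
python3 ik.py
```

```text
Traceback (most recent call last):
  File "ik.py", line 7, in <module>
    C=Rq(q).inv()*R.from_quat(t);print(C.as_euler("xyz",True).round(2))
      ~~^^^
  File "ik.py", line 4, in Rq
    def Rq(q): return R.from_euler("ZYZYZ",[q[0],q[1]+q[2],q[3],q[4],q[5]])
                      ~~~~~~~~~~~~^^^^^^^^^^^^^^^^^^^^^^^^^^^^^^^^^^^^^^^^^
  File "scipy/spatial/transform/_rotation.pyx", line 1413, in scipy.spatial.transform._rotation.Rotation.from_euler
ValueError: Expected axis specification to be a non-empty string of upto 3 characters, got ZYZYZ
```

```bash
cat > ik.py <<'E'
from h import *
import itertools
o=get_obs()
ax=dict(X=[1,0,0],Y=[0,1,0],Z=[0,0,1])
def Rq(q,axes,sg):
    r=R.identity()
    for a,s,v in zip(axes,sg,q): r=r*R.from_rotvec(np.array(ax[a])*s*v)
    return r
data=[([1.00649570,.528484,1.433932,0,1.181351,-.178480],[.191720512,.981448961,-.00100947,-.00040486]),(o["q"],o["tool_rot"])]
if __name__=="__main__":
    res=[]
    for axes in ["ZYYZYZ","ZYYXYZ","ZYYYXZ","ZYYXYX","ZYYZXZ","ZYYYZY"]:
        for sg in itertools.product([1,-1],repeat=6):
            C=[Rq(q,axes,sg).inv()*R.from_quat(t) for q,t in data]
            res.append((np.degrees((C[0].inv()*C[1]).magnitude()),axes,sg,C[0].as_euler("xyz",True).round(1)))
    for r in sorted(res,key=lambda r:r[0])[:6]: print(r)
E
python3 ik.py
```

```text
(np.float64(0.0013611976399929874), 'ZYYZYZ', (1, 1, 1, 1, 1, 1), array([-0.,  0., 90.]))
(np.float64(13.517477513354965), 'ZYYXYZ', (1, -1, -1, -1, -1, 1), array([ 0.2,  0. , 90. ]))
(np.float64(18.2553242212206), 'ZYYXYZ', (1, 1, -1, -1, 1, -1), array([164.6,   2.7,  89.6]))
(np.float64(19.02551764867441), 'ZYYZYZ', (1, 1, -1, -1, 1, -1), array([164.6,   2.7,  89.6]))
(np.float64(23.927447235096363), 'ZYYXYZ', (1, 1, 1, -1, 1, 1), array([-0.,  0., 90.]))
(np.float64(23.928894946297643), 'ZYYXYZ', (1, 1, 1, 1, 1, 1), array([-0.,  0., 90.]))
```

```bash
cat >> ik.py <<'E'
C0=R.from_euler("z",90,True);Rt=R.from_quat(o["tool_rot"])
def wrist(q1,a,Rw):
    M=(R.from_euler("ZY",[q1,a]).inv()*Rw*C0.inv())
    e=M.as_euler("ZYZ");return e.round(2)
if __name__=="__main__":
    n=np.array([.225,-.974,0])
    print(wrist(o["q"][0],o["q"][1]+o["q"][2],Rt))
    for yaw in [0,15,-15]:
      for th in [15,30,45]:
        for q1,a in [(-.85,2.3),(-.95,2.5)]:
            Rw=R.from_euler("z",yaw,True)*R.from_rotvec(np.radians(th)*n)*Rt
            print(yaw,th+15,q1,a,wrist(q1,a,Rw))
E
python3 ik.py | tail -19
```

```text
[ 0.3   0.85 -2.77]
0 30 -0.85 2.3 [0.73 0.72 3.11]
0 30 -0.95 2.5 [0.9  0.63 2.8 ]
0 45 -0.85 2.3 [1.11 0.77 2.82]
0 45 -0.95 2.5 [1.26 0.75 2.52]
0 60 -0.85 2.3 [1.44 0.88 2.6 ]
0 60 -0.95 2.5 [1.53 0.93 2.34]
15 30 -0.85 2.3 [0.7  0.85 2.9 ]
15 30 -0.95 2.5 [0.81 0.75 2.64]
15 45 -0.85 2.3 [1.02 0.94 2.7 ]
15 45 -0.95 2.5 [1.11 0.9  2.44]
15 60 -0.85 2.3 [1.29 1.07 2.55]
15 60 -0.95 2.5 [1.33 1.08 2.31]
-15 30 -0.85 2.3 [ 0.71  0.59 -2.94]
-15 30 -0.95 2.5 [0.96 0.5  2.97]
-15 45 -0.85 2.3 [1.19 0.59 2.95]
-15 45 -0.95 2.5 [1.43 0.6  2.57]
-15 60 -0.85 2.3 [1.6  0.68 2.61]
-15 60 -0.95 2.5 [1.75 0.77 2.32]
```

```bash
cat > plan.py <<'E'
from h import *
from scipy.optimize import least_squares
C0=R.from_euler("z",90,True);d6=.13;yo=.111
q0=[1.00649570,.528484,1.433932,0,1.181351,-.178480];q1=np.array([-.8,.37,1.81,.3,.85,-2.77])
L=None
def Rq(q): return R.from_euler("ZYZ",[q[0],q[1]+q[2],q[3]])*R.from_euler("YZ",[q[4],q[5]])*C0
def fit():
    o=get_obs();A=[];b=[]
    for q,p,t in [(q0,np.array([.23497,.57877,.40375]),[.19172,.98145,-.00101,-.0004]),(QB,PB,TB)]:
        W=p-d6*R.from_quat(t).as_matrix()[:,2];r=W[0]*np.cos(q[0])+W[1]*np.sin(q[0]);a=q[1]+q[2]
        print("lat",-W[0]*np.sin(q[0])+W[1]*np.cos(q[0]))
        A+=[[0,np.sin(q[1]),np.sin(a),np.cos(a)],[1,np.cos(q[1]),np.cos(a),-np.sin(a)]];b+=[r,W[2]]
    return np.linalg.solve(A,b)
def fk(q):
    h,l,fz,fx=L;a=q[1]+q[2];r=l*np.sin(q[1])+fz*np.sin(a)+fx*np.cos(a);z=h+l*np.cos(q[1])+fz*np.cos(a)-fx*np.sin(a)
    Rw=Rq(q);return np.array([r*np.cos(q[0])-yo*np.sin(q[0]),r*np.sin(q[0])+yo*np.cos(q[0]),z])+d6*Rw.as_matrix()[:,2],Rw
def ik(p,Rw,q):
    f=lambda q:np.r_[(fk(q)[0]-p)*5,(Rw.inv()*fk(q)[1]).as_rotvec()]
    s=least_squares(f,q);return s.x,s.cost
import json
o=get_obs();QB=o["q"];PB=o["position"];TB=o["tool_rot"];json.dump([list(QB),list(PB),list(TB)],open("qb.json","w"))
L=fit();print("h,L1,fz,fx",L.round(3))
y0=13;W=np.array([.585-.0235*.974,-.2155-.0235*.225,.2403])
for yaw in [0,-15,-25,-35]:
    q=QB.copy()
    for tilt in [15,30,45,60,70,80]:
        y=np.radians(y0+yaw);wd=np.array([np.cos(y),np.sin(y),0]);n=np.array([np.sin(y),-np.cos(y),0])
        Rw=R.from_rotvec(np.radians(tilt)*n)*R.from_euler("z",y)*R.from_euler("y",180,True)
        p=W+R.from_rotvec(np.radians(tilt)*n).apply(-.085*wd+[0,0,.1757])
        q,c=ik(p,Rw,q);print(yaw,tilt,p.round(3),q.round(2),round(c,6))
E
python3 plan.py
```

```text
lat 0.11099813570743641
lat 0.1095178807054783
h,L1,fz,fx [0.288 0.586 0.395 0.119]
0 15 [ 0.438 -0.249  0.388] [-0.8   0.37  1.81  0.3   0.85 -2.78] 0.0
0 30 [ 0.405 -0.257  0.35 ] [-0.93  0.4   1.96  0.78  0.71 -3.31] 0.0
0 45 [ 0.382 -0.262  0.304] [-1.04  0.52  2.08  1.31  0.78 -3.94] 0.0
0 60 [ 0.372 -0.265  0.255] [-1.12  0.71  2.16  1.63  1.01 -4.4 ] 0.0
0 70 [ 0.373 -0.264  0.221] [-1.15  0.86  2.17  1.73  1.2  -4.59] 0.0
0 80 [ 0.379 -0.263  0.187] [-1.14  1.    2.15  1.77  1.4  -4.72] 0.0
-15 15 [ 0.435 -0.216  0.388] [-0.74  0.33  1.87  0.25  0.76 -2.44] 0.0
-15 30 [ 0.401 -0.215  0.35 ] [-0.85  0.36  2.05  0.85  0.51 -3.09] 0.0
-15 45 [ 0.378 -0.214  0.304] [-0.95  0.49  2.21  1.73  0.61 -4.08] 0.0
-15 60 [ 0.368 -0.214  0.255] [-1.03  0.73  2.31  2.1   1.   -4.62] 0.0
-15 70 [ 0.368 -0.214  0.221] [-1.06  0.92  2.33  2.15  1.28 -4.81] 0.0
-15 80 [ 0.374 -0.214  0.187] [-1.06  1.08  2.31  2.14  1.53 -4.93] 0.0
-25 15 [ 0.437 -0.194  0.388] [-0.69  0.32  1.89  0.18  0.71 -2.17] 0.0
-25 30 [ 0.404 -0.187  0.35 ] [-0.77  0.35  2.09  0.83  0.37 -2.86] 0.0
-25 45 [ 0.382 -0.182  0.304] [-0.85  0.49  2.26  2.11  0.51 -4.23] 0.0
-25 60 [ 0.372 -0.18   0.255] [-0.91  0.76  2.38  2.44  1.05 -4.71] 0.0
-25 70 [ 0.372 -0.18   0.221] [-0.93  0.97  2.41  2.46  1.4  -4.87] 0.0
-25 80 [ 0.378 -0.182  0.187] [-0.93  1.14  2.38  2.43  1.69 -4.96] 0.0
-35 15 [ 0.444 -0.173  0.388] [-0.62  0.32  1.89  0.1   0.68 -1.88] 0.0
-35 30 [ 0.412 -0.16   0.35 ] [-0.67  0.34  2.1   0.62  0.24 -2.43] 0.0
-35 45 [ 0.391 -0.152  0.304] [-0.71  0.48  2.28 -0.56 -0.44 -1.29] 0.0
-35 60 [ 0.382 -0.148  0.255] [-0.75  0.77  2.41 -0.36 -1.08 -1.58] 0.0
-35 70 [ 0.382 -0.148  0.221] [-0.76  0.99  2.44 -0.35 -1.48 -1.67] 0.0
-35 80 [ 0.388 -0.15   0.187] [-0.76  1.17  2.41 -0.38 -1.8  -1.73] 0.0
```

The wrist roll limits how far the tool can tilt (q6 is -2.77). So I'll yaw a bit and tilt to 22°, then slide a light grip towards the tail and let the handle pivot down between the pads.

Emit:
step_arm(rows=[[-0.0017, 0.0082, 0, 0, 0, -3.75], [-0.0011, 0.0083, 0, 0, 0, -3.75], [-0.0006, 0.0083, 0, 0, 0, -3.75], [0, 0.0083, 0, 0, 0, -3.75], [-0.0085, 0.0003, -0.008, -0.12, -3.5, 0], [-0.0085, 0.0003, -0.0086, -0.12, -3.5, 0], [0, 0, 0, 0, 0, 0], [0, 0, 0, 0, 0, 0]])

```text
time: 20.75
position: [0.4195, -0.2172, 0.3727]
tool_rot: [0.018, 0.981, -0.004, 0.191]
ft_force: [0.1, -0.6, -0.6]
grip_width: 0.0202
grip_force: 12.0
```

```bash
python3 st.py
```

```text
tcp [ 0.4195 -0.2172  0.3727] F [ 0.1 -0.6 -0.6] t 20.75 q [-0.78  0.34  1.95  0.45  0.62 -2.66]
wire stand -22.0 -2.1 z-B 7.6 tilt 22.0
```

Emit:
step_arm(rows=[[0, 0, -0.003, 0, 0, 0], [0, 0, 0, 0, 0, 0], [-0.006, 0.0002, -0.0024, 0, 0, 0], [-0.006, 0.0002, -0.0024, 0, 0, 0], [-0.006, 0.0002, -0.0024, 0, 0, 0]], squeeze=4)

```text
time: 21.38
position: [0.4017, -0.2172, 0.3629]
tool_rot: [0.019, 0.981, -0.005, 0.193]
ft_force: [6.7, -0.1, 2.0]
grip_width: 0.0203
grip_force: 4.0
```

```bash
python3 st.py; python3 - <<'E'
from h import *
c=snap("wrist");im=c["pixels"]
T=T_tool(get_obs());print("grasp px",proj(c,[T[:3,3]+T[:3,2]*.1757,T[:3,3]+T[:3,2]*.1757+T[:3,0]*.045]).round())
cv2.imwrite("pics/w8.png",cv2.resize(im[50:350,120:520],(800,600)))
E
```

```text
tcp [ 0.4017 -0.2172  0.3629] F [ 6.7 -0.1  2. ] t 21.375 q [-0.82  0.34  1.99  0.5   0.58 -2.74]
wire stand -38.9 1.1 z-B -1.5 tilt 22.3
grasp px [[321. 257.]
 [321. 177.]]
```

View pics/w8.png

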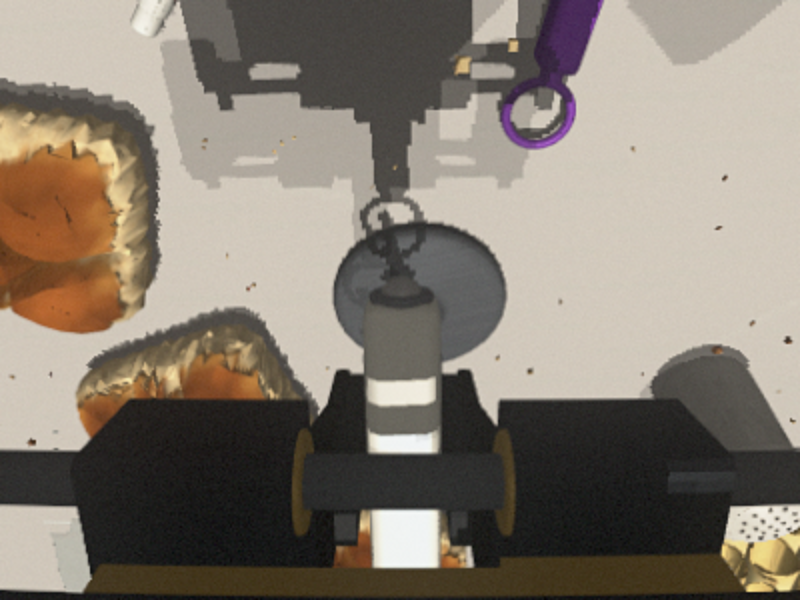

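In the wrist view the handle's tail is at about (400,300) of the crop, slipping out as wanted, with 7 N on the hook. Checking the joint margins for the descent.

```bash
cat > plan2.py <<'E'
import re
src=open("plan.py").read().split("import json")[0]
exec(src)
import json
o=get_obs();QB,PB,TB=[np.array(v) for v in json.load(open("qb.json"))];L=fit()
p,_=fk(o["q"]);print("model err mm",((p-o["position"])*1000).round(1))
W=np.array([.585-.030*.974,-.2155-.030*.225,.238])
for yaw,tau in [(-2,22),(-10,22),(-10,28)]:
  for D in [.1,.115]:
    q=o["q"].copy()
    for b in [22,40,60,75]:
        y=np.radians(yaw);n=np.array([np.sin(y),-np.cos(y),0]);wd=np.array([np.cos(y),np.sin(y),0])
        Rw=R.from_rotvec(np.radians(tau)*n)*R.from_euler("z",y)*R.from_euler("y",180,True)
        g=W-D*(np.cos(np.radians(b))*wd+[0,0,np.sin(np.radians(b))]);p=g-.1757*Rw.as_matrix()[:,2]
        q,c=ik(p,Rw,q);print(yaw,tau,D,b,p.round(3),q.round(2),round(c,6))
E
python3 plan2.py
```

```text
lat 0.11099813570743641
lat 0.1095178807054783
model err mm [1.4 1.2 0.4]
-2 22 0.1 22 [ 0.397 -0.217  0.363] [-0.83  0.33  2.    0.5   0.59 -2.75] 0.0
-2 22 0.1 40 [ 0.413 -0.217  0.337] [-0.8   0.4   2.    0.54  0.53 -2.78] 0.0
-2 22 0.1 60 [ 0.44  -0.218  0.314] [-0.76  0.47  1.96  0.56  0.48 -2.76] 0.0
-2 22 0.1 75 [ 0.464 -0.219  0.304] [-0.72  0.51  1.91  0.54  0.48 -2.71] 0.0
-2 22 0.115 22 [ 0.383 -0.216  0.358] [-0.85  0.33  2.03  0.53  0.57 -2.81] 0.0
-2 22 0.115 40 [ 0.402 -0.217  0.327] [-0.82  0.41  2.03  0.59  0.5  -2.85] 0.0
-2 22 0.115 60 [ 0.433 -0.218  0.301] [-0.77  0.49  1.98  0.61  0.45 -2.83] 0.0
-2 22 0.115 75 [ 0.46  -0.219  0.29 ] [-0.73  0.53  1.93  0.59  0.44 -2.77] 0.0
-10 22 0.1 22 [ 0.4   -0.195  0.363] [-0.77  0.32  2.03  0.44  0.52 -2.52] 0.0
-10 22 0.1 40 [ 0.416 -0.198  0.337] [-0.75  0.39  2.02  0.48  0.45 -2.55] 0.0
-10 22 0.1 60 [ 0.442 -0.202  0.314] [-0.71  0.46  1.98  0.5   0.41 -2.54] 0.0
-10 22 0.1 75 [ 0.465 -0.206  0.304] [-0.69  0.5   1.93  0.48  0.41 -2.49] 0.0
-10 22 0.115 22 [ 0.386 -0.192  0.358] [-0.79  0.31  2.06  0.48  0.49 -2.58] 0
[... 185 characters left out ...]
462 -0.206  0.29 ] [-0.69  0.53  1.95  0.53  0.37 -2.55] 0.0
-10 28 0.1 22 [ 0.383 -0.192  0.356] [-0.82  0.32  2.1   0.75  0.42 -2.86] 0.0
-10 28 0.1 40 [ 0.399 -0.195  0.329] [-0.79  0.39  2.1   0.86  0.36 -2.96] 0.0
-10 28 0.1 60 [ 0.425 -0.199  0.307] [-0.75  0.47  2.06  0.93  0.33 -2.99] 0.0
-10 28 0.1 75 [ 0.449 -0.203  0.297] [-0.72  0.51  2.01  0.9   0.32 -2.94] 0.0
-10 28 0.115 22 [ 0.37  -0.189  0.35 ] [-0.84  0.31  2.14  0.81  0.41 -2.95] 0.0
-10 28 0.115 40 [ 0.388 -0.193  0.319] [-0.81  0.41  2.13  0.97  0.34 -3.09] 0.0
-10 28 0.115 60 [ 0.418 -0.198  0.294] [-0.76  0.49  2.08  1.06  0.3  -3.14] 0.0
-10 28 0.115 75 [ 0.445 -0.203  0.282] [-0.72  0.54  2.03  1.03  0.29 -3.07] 0.0
```

Emit:
step_arm(rows=[[0.002, 0, 0, 0, 0, 0], [0.0008, 0.0107, 0, 0, 0, -4], [0.0014, 0.0107, 0, 0, 0, -4], [0, 0, 0, 0, 0, 0], [-0.006, 0.0011, -0.0025, 0, 0, 0], [-0.006, 0.0011, -0.0025, 0, 0, 0], [-0.006, 0.0011, -0.0025, 0, 0, 0], [0, 0, 0, 0, 0, 0]], squeeze=3)

```text
time: 22.42
position: [0.3862, -0.1915, 0.354]
tool_rot: [0.087, 0.978, -0.016, 0.189]
ft_force: [3.2, -0.4, -0.3]
grip_width: 0.0204
grip_force: 3.0
```

```bash
python3 st.py
```

```text
tcp [ 0.3862 -0.1915  0.354 ] F [ 3.2 -0.4 -0.3] t 22.425 q [-0.78  0.32  2.07  0.48  0.48 -2.57]
wire stand -55.4 11.6 z-B -11.3 tilt 21.9
```

Emit:
step_arm(rows=[[0.0048, -0.0009, -0.0106, 0, 0, 0], [0.0059, -0.001, -0.01, 0, 0, 0], [0.007, -0.0012, -0.0094, 0, 0, 0], [0, 0, 0, 0, 0, 0]])

```text
time: 22.92
position: [0.405, -0.1945, 0.3231]
tool_rot: [0.086, 0.978, -0.016, 0.189]
ft_force: [-0.3, -0.5, -0.5]
grip_width: 0.0198
grip_force: 3.0
```

Emit:
step_arm(rows=[[0.0093, -0.0016, -0.0099, 0, 0, 0], [0.0104, -0.0018, -0.0087, 0, 0, 0], [0, 0, 0, 0, 0, 0]])

```text
time: 23.3
position: [0.4251, -0.1982, 0.305]
tool_rot: [0.086, 0.978, -0.016, 0.19]
ft_force: [1.5, -1.1, -0.3]
grip_width: 0.0198
grip_force: 3.0
```

```bash
python3 st.py; python3 - <<'E'
from h import *
c=snap("side");im=c["pixels"];cv2.imwrite("pics/s9a.png",im)
p=proj(c,[.53,-.21,.2])[0].astype(int);d=snap("scene");q=proj(d,[.53,-.21,.2])[0].astype(int)
f=lambda i,p:cv2.resize(i[p[1]-60:p[1]+60,p[0]-40:p[0]+40],(400,600),interpolation=cv2.INTER_CUBIC)
cv2.imwrite("pics/s9.png",np.hstack([f(d["pixels"],q),f(im,p)]))
E
```

```text
tcp [ 0.4251 -0.1982  0.305 ] F [ 1.5 -1.1 -0.3] t 23.3 q [-0.73  0.46  2.03  0.57  0.38 -2.63]
wire stand -18.9 -3.7 z-B -60.2 tilt 22.0
```

View pics/s9.png

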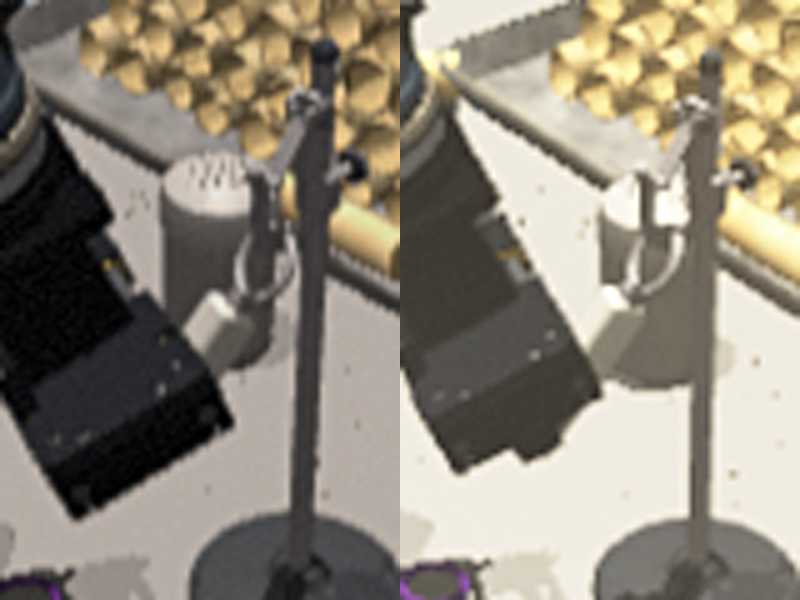

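The ring is in the bowl at about (265,240) on the left and (660,240) on the right. The gate is shut and the handle is already about 50° down. Finishing the arc.

Emit:
step_arm(rows=[[0.0096, -0.0017, -0.0064, 0, 0, 0], [0.0086, -0.0015, -0.0045, 0, 0, 0], [0, 0, 0, 0, 0, 0]])

```text
time: 23.78
position: [0.4433, -0.2015, 0.2945]
tool_rot: [0.086, 0.978, -0.017, 0.19]
ft_force: [0.6, -0.0, -2.3]
grip_width: 0.0199
grip_force: 3.0
```

Emit:
step_arm(rows=[[0.0089, -0.0016, -0.0037, 0, 0, 0], [0.004, -0.0007, -0.0014, 0, 0, 0], [0, 0, 0, 0, 0, 0]])

```text
time: 24.15
position: [0.4558, -0.2036, 0.2896]
tool_rot: [0.086, 0.978, -0.017, 0.19]
ft_force: [0.4, 0.1, -0.9]
grip_width: 0.0197
grip_force: 3.0
```

```bash
python3 st.py; python3 - <<'E'
from h import *
for n in ["side","scene"]:
    c=snap(n);P=cloud(c);
    for r in cut_out("test_wand",n):
        q=P[r["region"]];q=q[(np.nan_to_num(q[:,2])>.08)&(q[:,0]>.45)];
        if len(q)>10: print(n,r["confidence"],len(q),q.min(0).round(3),q.max(0).round(3),np.linalg.svd(q-q.mean(0))[2][0].round(2))
E
```

```text
tcp [ 0.4558 -0.2036  0.2896] F [ 0.4  0.1 -0.9] t 24.15 q [-0.69  0.52  1.97  0.54  0.37 -2.57]
wire stand 9.8 -16.0 z-B -75.4 tilt 22.0
side 0.42 166 [ 0.498 -0.305  0.08 ] [ 0.67  -0.043  0.241] [-0.45 -0.74  0.51]
scene 0.65 130 [ 0.539 -0.243  0.181] [ 0.566 -0.211  0.236] [-0.35  0.1  -0.93]
```

Emit:
step_arm(rows=[[0.004, -0.0007, -0.0012, 0, 0, 0], [0, 0, 0, 0, 0, 0]])

```text
time: 24.6
position: [0.4597, -0.2044, 0.2886]
tool_rot: [0.086, 0.978, -0.017, 0.19]
ft_force: [0.5, 0.6, -1.3]
grip_width: 0.0194
grip_force: 3.0
```

Emit:
step_arm(rows=[[0, 0, 0, 0, 0, 0], [0, 0, 0, 0, 0, 0], [0, 0, 0, 0, 0, 0], [0, 0, 0, 0, 0, 0]], jaw=0.06)

```text
time: 25.1
position: [0.4595, -0.2043, 0.2886]
tool_rot: [0.086, 0.978, -0.017, 0.19]
ft_force: [0.7, 0.7, -0.1]
grip_width: 0.0522
grip_force: 0.0
```

Emit:
step_arm(rows=[[-0.01, 0.002, 0.01, 0, 0, 0], [-0.02, 0.003, 0.02, 0, 0, 0], [-0.02, 0.003, 0.03, 0, 0, 0], [-0.02, 0.003, 0.04, 0, 0, 0], [-0.02, 0.003, 0.04, 0, 0, 0], [0, 0, 0.04, 0, 0, 0], [0, 0, 0.04, 0, 0, 0], [0, 0, 0, 0, 0, 0], [0, 0, 0, 0, 0, 0]])

```text
time: 26.22
position: [0.3686, -0.1895, 0.5081]
tool_rot: [0.087, 0.978, -0.016, 0.189]
ft_force: [-0.2, -0.5, -1.2]
grip_width: 0.0604
grip_force: 0.0
```

```bash
python3 st.py; python3 - <<'E'
from h import *
c=snap("side");d=snap("scene")
f=lambda c:cv2.resize((lambda i,p:i[p[1]-60:p[1]+60,p[0]-40:p[0]+40])(c["pixels"],proj(c,[.56,-.22,.2])[0].astype(int)),(400,600),interpolation=cv2.INTER_CUBIC)
cv2.imwrite("pics/s10.png",np.hstack([f(d),f(c)]))
E
```

```text
tcp [ 0.3686 -0.1895  0.5081] F [-0.2 -0.5 -1.2] t 26.225 q [-0.82  0.04  1.87  0.28  0.94 -2.34]
wire stand -72.1 17.5 z-B 142.8 tilt 21.9
```

I've used all my picture views, so I let it settle and check by numbers.

Emit:
step_arm(rows=[[0, 0, 0, 0, 0, 0], [0, 0, 0, 0, 0, 0], [0, 0, 0, 0, 0, 0], [0, 0, 0, 0, 0, 0], [0, 0, 0, 0, 0, 0], [0, 0, 0, 0, 0, 0], [0, 0, 0, 0, 0, 0], [0, 0, 0, 0, 0, 0], [0, 0, 0, 0, 0, 0], [0, 0, 0, 0, 0, 0], [0, 0, 0, 0, 0, 0], [0, 0, 0, 0, 0, 0]])

```text
time: 27.82
position: [0.3694, -0.1902, 0.5085]
tool_rot: [0.086, 0.978, -0.017, 0.19]
ft_force: [0.4, -0.1, 0.1]
grip_width: 0.06
grip_force: 0.0
```

```bash
cat > fin.py <<'E'
from h import *
import time
pr={}
for i in range(6):
  for n in ["side","scene"]:
    c=snap(n)
    if n in pr: print(n,"diff",np.abs(c["pixels"].astype(int)-pr[n])[130:330,250:450].max(-1).__gt__(25).sum(),end=" ")
    pr[n]=c["pixels"].astype(int)
    if i in(0,5):
      P=cloud(c)
      for r in cut_out("test_wand",n):
        q=P[r["region"]];q=q[(np.nan_to_num(q[:,2])>.06)&(np.hypot(q[:,0]-.57,q[:,1]+.22)<.06)]
        if len(q)>10: print(n,round(r["confidence"],2),len(q),q.min(0).round(3),q.max(0).round(3),np.linalg.svd(q-q.mean(0))[2][0].round(2))
      Q=P-np.array([.585,-.2155,.234]);u=[.974,.225];X=(Q[...,0]*u[0]+Q[...,1]*u[1])*1000;Y=(-Q[...,0]*u[1]+Q[...,1]*u[0])*1000;Z=Q[...,2]*1000
      m=(X>-37)&(X<-14)&(abs(Y)<12)&(Z>22)&(Z<62);print("gate",np.c_[X[m],Z[m]][np.argsort(X[m])][::3].round().tolist())
E
python3 fin.py
```

```text
side 0.63 393 [ 0.554 -0.241  0.108] [ 0.577 -0.206  0.24 ] [-0.05  0.05 -1.  ]
gate [[-37.0, 27.0], [-35.0, 29.0], [-33.0, 31.0], [-33.0, 33.0], [-31.0, 33.0], [-30.0, 33.0], [-29.0, 35.0], [-27.0, 41.0], [-27.0, 42.0], [-26.0, 42.0], [-24.0, 44.0], [-23.0, 45.0], [-22.0, 41.0], [-21.0, 45.0], [-19.0, 56.0], [-18.0, 61.0], [-18.0, 49.0], [-17.0, 51.0], [-17.0, 57.0], [-16.0, 56.0], [-16.0, 58.0], [-15.0, 52.0], [-15.0, 55.0], [-15.0, 52.0], [-14.0, 49.0], [-14.0, 56.0]]
scene 0.97 457 [ 0.554 -0.244  0.1  ] [ 0.582 -0.208  0.238] [-0.03  0.05 -1.  ]
gate [[-37.0, 34.0], [-34.0, 30.0], [-32.0, 31.0], [-30.0, 35.0], [-30.0, 34.0], [-29.0, 37.0], [-28.0, 37.0], [-26.0, 35.0], [-25.0, 37.0], [-25.0, 38.0], [-24.0, 40.0], [-23.0, 39.0], [-23.0, 41.0], [-21.0, 41.0], [-20.0, 44.0], [-19.0, 47.0], [-18.0, 46.0], [-17.0, 48.0], [-17.0, 48.0], [-16.0, 54.0], [-15.0, 58.0], [-15.0, 58.0], [-15.0, 48.0], [-15.0, 62.0], [-14.0, 60.0]]
side diff 3 scene diff 0 side diff 0 scene diff 2 side diff 2 scene diff 0 side diff 0 scene diff 0 side diff 0 side 0.63 340 [ 0.553 -0.235  0.105] [ 0.582 -0.206  0.237] [-0.03  0.06 -1.  ]
gate [[-37.0, 29.0], [-36.0, 32.0], [-33.0, 29.0], [-32.0, 33.0], [-30.0, 34.0], [-29.0, 35.0], [-28.0, 35.0], [-27.0, 37.0], [-25.0, 45.0], [-24.0, 36.0], [-23.0, 49.0], [-23.0, 45.0], [-22.0, 48.0], [-20.0, 49.0], [-18.0, 56.0], [-18.0, 58.0], [-18.0, 49.0], [-17.0, 54.0], [-16.0, 50.0], [-15.0, 56.0], [-15.0, 54.0], [-14.0, 59.0]]
scene diff 0 scene 0.79 428 [ 0.554 -0.243  0.106] [ 0.581 -0.208  0.238] [-0.05  0.05 -1.  ]
gate [[-34.0, 31.0], [-32.0, 32.0], [-31.0, 32.0], [-29.0, 33.0], [-28.0, 36.0], [-28.0, 31.0], [-28.0, 35.0], [-27.0, 39.0], [-25.0, 43.0], [-24.0, 35.0], [-23.0, 43.0], [-22.0, 46.0], [-21.0, 41.0], [-20.0, 48.0], [-19.0, 45.0], [-19.0, 44.0], [-17.0, 51.0], [-17.0, 47.0], [-16.0, 45.0], [-16.0, 49.0], [-15.0, 53.0], [-15.0, 60.0], [-15.0, 54.0], [-15.0, 49.0], [-14.0, 57.0]]
```

The wand hangs vertically and still, with its top at B + 4 to 6 mm, and the gate lies on its shut line. Handing in.

```bash
python3 -c "
from rig import hand_in
print(hand_in())"
```

```text
the job is handed in; nothing more can be done
None
```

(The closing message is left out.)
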